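# Slide the watch case under the low display riser

## Robot

A 6-joint arm with a two-finger parallel gripper is mounted at the origin on the work surface. World frame = base frame: x ahead of the robot, y to its left, z up, the work surface at z = 0. Lengths are in m, angles in rad, forces in N, time in s.
With the tool pointing down it reaches from about 0.35 to 0.925 m from the base axis. Payload 6.4 kg.
Tool frame: the origin (TCP) lies between the finger pads; the fingertips stand 11 mm ahead of it and the grasp point (between the pads) lies 8 mm behind it; z points along the fingers, y is the direction in which the jaws open and shut (so a half turn about z gives the same grasp; the last joint's range is limited). The gripper opens to 94 mm and grips with 3 to 60 N. Pads are 16 mm wide; open, the fingers measure 119 mm over their backs; the gripper's body (75 mm by 177 mm) begins 78 mm behind the grasp point.
Start: joints at [1.017, 0.245, 1.558, -0, 1.339, -0.174], TCP at [0.241, 0.604, 0.216] pointing down, gripper open.
Joint ranges: [-3.13, 3.13], [-1.02, 2.26], [0.13, 2.54], [-0.95, 4.09], [0.21, 2.88], [-2.74, 2.74]. Speed limits (rad/s): [2.57, 2.57, 3.14, 3.14, 3.14, 3.14].

## Interface

Orientations are given as a 3x3 rotation matrix whose columns are the frame's x, y, z axes.
In Python, from cell import robot gives the robot as it stands.
- The arm moves only by the shell command python3 -m handwheel 'ROWS' [OPENING] [FORCE]. ROWS is JSON, one flat list of numbers, 4 for each row, row after row: the shift along the tool's x, y, z in mm, then the turn about the tool's z in degrees. In form: [x, y, z, spin, x, y, z, spin, ...]. A call has 1 to 8 rows; each row shifts and turns the pose as measured when the row begins, along the tool's axes as they then stand; what a row does not reach is not made up. A row lasts 1/10 s, in which the tool goes at most 50 mm and 8.59 degrees, less where a joint would pass 70% of its speed; a pose out of reach is approached as far as the arm can. A call is refused whole if a number of a shift passes 50 or a number of a turn 8.59, either way. A call with a gripper value outside its range is refused whole. OPENING is the finger opening in mm, from 0 to 94, set as the call begins (- or left out, the last holds). The fingers move at their own pace and stop on an object; FORCE is the grip in N (left out, the last holds). Time passes only in rows, so rows that do not move let the fingers close. It gives the time, the measured TCP pose, the force and the opening at its end, in the units of the state.
- robot.observe(): the state, without advancing time (a new reading comes with each control period).
- robot.camera(name): name is "side" or "top" or "wrist"; returns the picture (384x512x3 uint8, red, green, blue); there is no depth.
- robot.get_calibration(name): a dict with "intrinsics" (3x3 intrinsics, pixels), "R" (3x3) and "t" (3): a world point X has camera coordinates R X + t; the wrist camera has in their place "hand_eye" (4x4, takes a point from camera to tool coordinates, whose origin is the TCP and whose axes are the flange's). Camera axes: x right, y down, z forward; pixel columns grow to the right and rows downward; lengths in m; the calibration is good to about 2 mm. The wrist camera is an equidistant fisheye: a pixel r from the principal point sees the ray r / f radians off the axis. A picture is of the moment at which its call begins: read the wrist's pose just before it. get_calibration takes no time and is no camera call.
- robot.job_done(): hands the job in, once; it reports no verdict.
The state is a dict: "time": time; "q": joint angles; "joint_velocities": joint speeds; "joint_efforts": joint torques, N m; "tcp_pos": TCP position; "tcp_rot": TCP orientation; "contact_force": force on the tool from outside, world axes, zero at the start; "ft_torque": the same for the moment, N m; "gripper_width": opening from 0.0 (shut) to 1.0 (fully open).
Only numpy, scipy, OpenCV 4.12 (cv2) and the standard library are available. Lean on these libraries where they do the work, as an engineer would, in place of code of your own. Each camera call takes 0.05 s, during which the arm holds its last target.

## Task

Push the flat, glass-topped watch case along the table with your fingertips, in under the low wooden display riser through its open front, until it sits squared up and fully home against the stop strip at the riser's rear. Only push it: do not pick it up or tip it, because there is barely any headroom. Leave the candlestick on the riser and the vase, bird figure and bell around it undisturbed.

Things in the scene. Friction and masses are not known exactly. Their poses are not given: they have to be found in the camera images.
- case: Flat dark wooden case, glass top showing watches, loose, about 0.5 kg. Body 110 (x) x 130 (y) mm, flat upright sides, top 44 mm up, underside 6 mm up on four brass feet at x +-36, y +-46 mm: pressing near a top edge tips it. Origin: footprint centre, on the table; z up. Starts out on the riser's -x side, shifted sideways and turned up to 0.3 rad from the riser's axes; its +x face goes in first.
- riser: Low pale wood bridge fixed to the table, 114 (x) x 180 (y) x 64 mm. 14 mm top board on two 16 mm side walls; inside 148 wide, 50 mm headroom. Open at its -x face (x = -57 mm), roughly facing the robot; rear stop strip 18 mm high, inner face at x = +45. Origin: footprint centre, on the table; z up. Case home: case origin at x = -10, its near face 8 mm out in front of the riser.
- candlestick: Brass candlestick, 100 mm tall, round foot 52 mm across, standing loose on the rear part of the riser's top board. Origin at the centre of its underside. To be left alone.
- vase: Amber glass vase, 140 mm tall, 68 mm across at the top and 64 mm at the foot, standing loose on the table to one side of the riser. Origin at the centre of its underside. To be left alone.
- bird: Black bird figure, 130 mm tall on a round foot 64 mm across, standing loose on the table on the other side of the riser. Origin at the centre of its underside. To be left alone.
- bell: Small brass hand bell, 74 mm tall, mouth 52 mm across, standing loose on the table out to the left (the riser's +y side) of the case. Origin at the centre of its underside. To be left alone.
Mind the look-alikes: they are no part of the job. Of the things like the case, leave any that is green; of the rest the larger one is meant.

How it is judged:
By the outcome, as a careful person would: the job done as asked, in the order asked, and still so for the second after the job is handed in, with the robot touching nothing.
It also fails if it takes over 67 s, if anything falls off the work surface, if the arm or the gripper's body presses on something with over 40 N, if the wrist force passes 120 N, or if a joint passes its speed limit or range.

## Working session

There is one attempt and no reset: what is moved stays moved. The work goes in short steps, Python scripts to look and compute and a shell command to move; the robot and the scene stay as the last step left them, time stands still between calls to the robot, and variables do not carry over. Pictures are saved under pics/ and viewed, and the job is handed in when it is done.

```bash
ls; mkdir -p pics
python3 - <<'E'
from cell import robot
import cv2
for n in("side","top"):
    cv2.imwrite(f"pics/{n}0.png",cv2.cvtColor(robot.camera(n),cv2.COLOR_RGB2BGR))
    c=robot.get_calibration(n);print(n,c["intrinsics"],c["R"],c["t"])
s=robot.observe();print(s)
E
```

```text
pics
side [[476.21817327   0.         253.22746929]
 [  0.         476.21817327 186.94069034]
 [  0.           0.           1.        ]] [[ 0.99329283 -0.11496774  0.01231933]
 [-0.04750501 -0.50290954 -0.8630326 ]
 [ 0.10541642  0.85665887 -0.50499798]] [-0.54444522  0.11387461  1.14553251]
top [[370.32518103   0.         261.36240721]
 [  0.         370.32518103 193.07799233]
 [  0.           0.           1.        ]] [[-0.02082469 -0.999599   -0.01918784]
 [-0.99768473  0.02201995 -0.06434517]
 [ 0.06474188  0.01780345 -0.99774322]] [0.10596339 0.56257838 0.93704424]
{'time': 0.1, 'q': array([ 1.01691437e+00,  2.45706676e-01,  1.55884366e+00, -5.46609543e-05,
        1.33870448e+00, -1.74078082e-01]), 'joint_velocities': array([ 0.00064833,  0.00078131, -0.00243113,  0.00096728, -0.00110826,
       -0.00056313]), 'joint_efforts': array([-1.17418513e-03, -4.16913021e+01, -3.15526271e+01,  6.85812347e-02,
        3.09838308e-02, -7.21329206e-05]), 'tcp_pos': array([0.24070495, 0.60324523, 0.21550561]), 'tcp_rot': array([[-9.28741946e-01,  3.70725924e-01, -8.29041020e-04],
       [ 3.70726776e-01,  9.28740857e-01, -1.44162762e-03],
       [ 2.35515536e-04, -1.64624775e-03, -9.99998617e-01]]), 'contact_force': array([-0.36723691,  0.15986329, -0.79996214]), 'ft_torque': array([-0.03068996,  0.01003161,  0.02139094]), 'gripper_width': 1.0023022192117985}
```

View pics/side0.png

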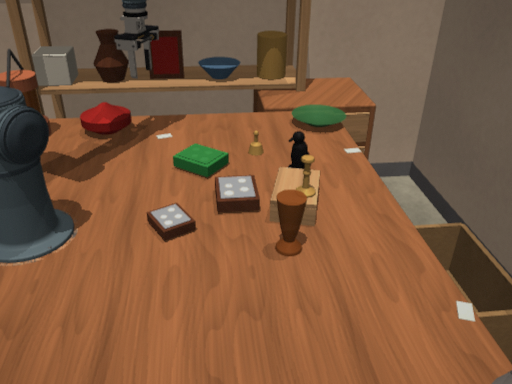

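View pics/top0.png

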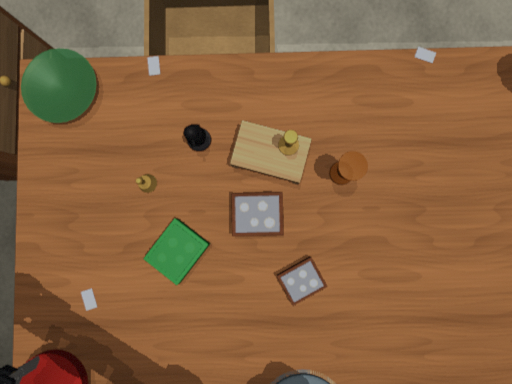

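Top view: candidates are the brown case at (257,214), a smaller brown one at (301,280) and a green one at (177,250). The larger brown one at (257,214) is meant. The riser is at (270,152), with the bird at (197,137), vase at (345,170) and bell at (146,183). I'll check that choice in a close crop.

Run:
```python
import cv2
im=cv2.imread("pics/top0.png")
cv2.imwrite("pics/top0c.png",cv2.resize(im[110:250,180:380],None,fx=4,fy=4,interpolation=cv2.INTER_CUBIC))
im=cv2.imread("pics/side0.png")
cv2.imwrite("pics/side0c.png",cv2.resize(im[120:260,140:340],None,fx=4,fy=4,interpolation=cv2.INTER_CUBIC))
```

```text
(no output)
```

View pics/top0c.png

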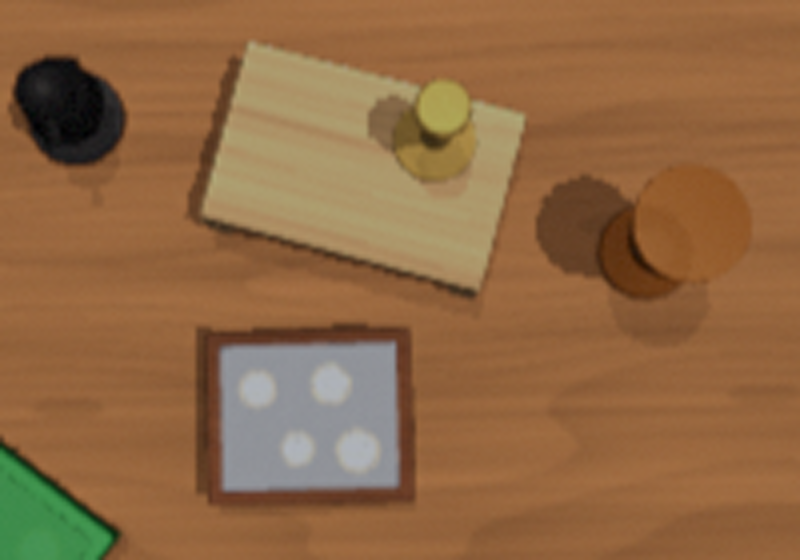

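View pics/side0c.png

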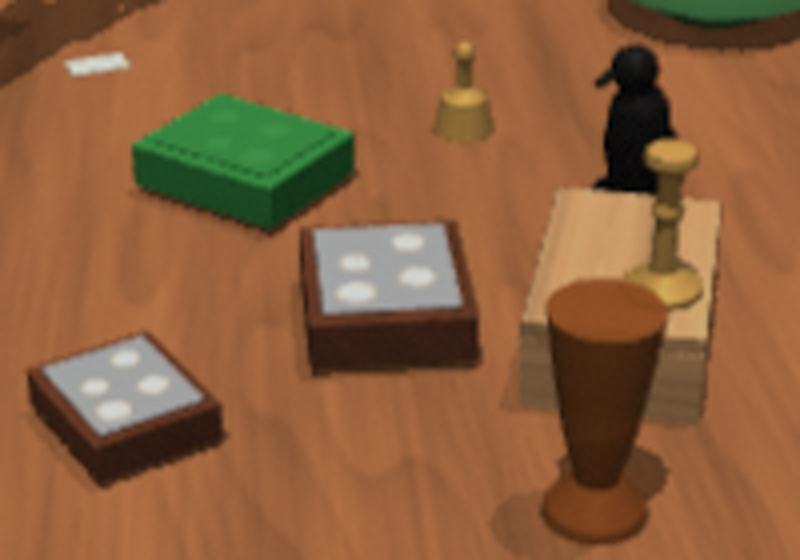

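The crops confirm it: a dark brown case with a glass top showing four watches, larger than the other brown one. Next I'll fit the poses from the corners.

```bash
cat > h.py <<'E'
import numpy as np
from scipy.optimize import least_squares
from cell import robot
def ray(cal,uv,z):
    K,R,t=cal["intrinsics"],cal["R"],cal["t"]
    d=R.T@np.linalg.inv(K)@np.array([uv[0],uv[1],1.]);c=-R.T@t
    return c+d*(z-c[2])/d[2]
def fit(P,sx,sy):
    # P in order: (+x,+y),(+x,-y),(-x,-y),(-x,+y)
    L=np.array([[sx,sy],[sx,-sy],[-sx,-sy],[-sx,sy]])/2
    def f(p):
        c,s=np.cos(p[2]),np.sin(p[2]);return ((L@np.array([[c,s],[-s,c]])+p[:2])-P[:,:2]).ravel()
    r=least_squares(f,[*P[:,:2].mean(0),0]);return r.x,r.fun.reshape(4,2)
def corners(cal,px,z,sx,sy,off=(180,110),k=4):
    P=np.array([ray(cal,((u+.5)/k-.5+off[0],(v+.5)/k-.5+off[1]),z) for u,v in px])
    return fit(P,sx,sy)
E
python3 - <<'E'
from h import *
np.set_printoptions(precision=4,suppress=True)
c=robot.get_calibration("top")
print("riser",corners(c,[(250,42),(525,115),(475,295),(203,220)],.064,.114,.180))
print("case",corners(c,[(208,333),(409,330),(413,499),(210,502)],.044,.110,.130))
s=robot.get_calibration("side")
print("riser side",corners(s,[(720,200),(708,345),(523,322),(560,188)],.064,.114,.180,off=(140,120)))
print("case side",corners(s,[(457,222),(477,318),(309,322),(302,229)],.044,.110,.130,off=(140,120)))
E=lambda n,uv,z,o:((uv[0]+.5)/4-.5+o[0],(uv[1]+.5)/4-.5+o[1])
o=(180,110)
print("vase foot",ray(c,E(0,(645,252),0,o),0.005),"vase top",ray(c,E(0,(693,222),0,o),.14))
print("bird foot",ray(c,E(0,(82,120),0,o),0.01), "bell",ray(c,(146,183),.02),"candle",ray(c,E(0,(435,140),0,o),.066))
E
```

```text
riser (array([ 0.6645,  0.0687, -0.289 ]), array([[-0.0004,  0.0014],
       [-0.0014, -0.0014],
       [ 0.0005, -0.0029],
       [ 0.0014,  0.0028]]))
case (array([ 0.5119,  0.1052, -0.0046]), array([[ 0.002 ,  0.0016],
       [ 0.0023, -0.0019],
       [-0.0021, -0.0015],
       [-0.0022,  0.0017]]))
riser side (array([ 0.6688,  0.0664, -0.2842]), array([[ 0.0008, -0.0041],
       [ 0.0012,  0.0043],
       [-0.0006, -0.0004],
       [-0.0015,  0.0002]]))
case side (array([ 0.5137,  0.1004, -0.018 ]), array([[ 0.0017,  0.0019],
       [ 0.0013, -0.0012],
       [-0.0021, -0.0046],
       [-0.0009,  0.0039]]))
vase foot [ 0.6147 -0.1152  0.005 ] vase top [ 0.6155 -0.116   0.14  ]
bird foot [0.7102 0.2527 0.01  ] bell [0.5975 0.3932 0.02  ] candle [0.6802 0.0238 0.066 ]
```

Both cameras agree: riser at (0.666, 0.068) with yaw -0.287, case at (0.512, 0.103) with yaw about -0.01. In the riser frame the case sits about 10 mm to -y and is turned +0.28. I'll push with both open fingertips on its -x face, with tool -x as the push direction, and steer it in along an arc. First I'll travel to it at height.

```bash
python3 -m handwheel '[-29,-33,0,0,-29,-33,0,0,-29,-33,0,0,-29,-33,0,0,-29,-33,0,0,-29,-33,0,0,-29,-33,0,0,-29,-33,0,0]' 94
cat > st.py <<'E'
from h import *
import sys
s=robot.observe();R=s["tcp_rot"];th=np.arctan2(-R[1,0],-R[0,0])
np.set_printoptions(precision=4,suppress=True)
print("t",s["time"],"tcp",s["tcp_pos"],"theta",th,"z",R[:,2],"F",s["contact_force"])
if len(sys.argv)>2:
    d=np.array([float(a) for a in sys.argv[1:4]])-s["tcp_pos"]
    print("tool shift mm",R.T@d*1000,"spin deg",-np.degrees(float(sys.argv[4])-th))
E
python3 st.py 0.424 0.104 0.216 -0.01
```

```text
time: 0.9
tcp_pos: [0.3587, 0.263, 0.2113]
tcp_rot: [[-0.932, 0.361, -0.005], [0.361, 0.932, -0.006], [0.003, -0.007, -1.0]]
contact_force: [-0.8, -0.4, 0.5]
gripper_width: 1.003
t 0.9 tcp [0.3587 0.263  0.2113] theta -0.3696696193419217 z [-0.0049 -0.0056 -1.    ] F [-0.8211 -0.3826  0.4618]
tool shift mm [-118.3707 -124.7107   -4.1673] spin deg -20.607551207368996
```

```bash
python3 -m handwheel '[-29,-31,-1,0,-29,-31,-1,0,-29,-31,-1,0,-26,-28,-1,0,0,0,0,-7,0,0,0,-7,0,0,0,-6.6,0,0,0,0]' >/dev/null
python3 st.py 0.424 0.104 0.019 -0.01
```

```text
t 1.7 tcp [0.4211 0.0967 0.2138] theta -0.007803637674485584 z [-0.0071 -0.0063 -1.    ] F [-0.411   1.5771 -0.5987]
tool shift mm [ -4.2458   8.539  194.7444] spin deg 0.12584229153351473
```

```bash
python3 -m handwheel '[-1,2,30,0,-1,2,30,0,-1,2,30,0,-1,2,30,0,0,0,25,0,0,0,15,0,0,0,0,0]' >/dev/null
python3 st.py 0.424 0.104 0.019 -0.01
python3 - <<'E'
from h import *
import cv2
for n in("side","top","wrist"):
    cv2.imwrite(f"pics/{n}1.png",cv2.cvtColor(robot.camera(n),cv2.COLOR_RGB2BGR))
a=cv2.imread("pics/side1.png")[120:260,140:340];b=cv2.imread("pics/top1.png")[110:250,180:380]
cv2.imwrite("pics/c1.png",cv2.resize(np.vstack([a,b]),None,fx=2.1,fy=2.1,interpolation=cv2.INTER_CUBIC))
E
```

```text
t 2.4 tcp [0.4243 0.1048 0.0488] theta -0.025407078659045894 z [-0.0043 -0.0062 -1.    ] F [-0.9621 -0.4039  0.5125]
tool shift mm [ 0.1435 -0.6437 29.7635] spin deg -0.8827605817894095
```

View pics/c1.png

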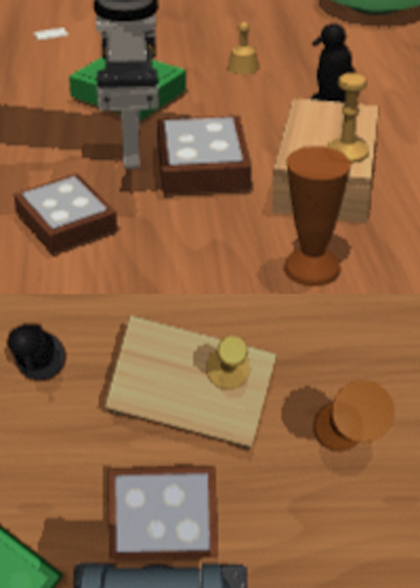

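View pics/wrist1.png

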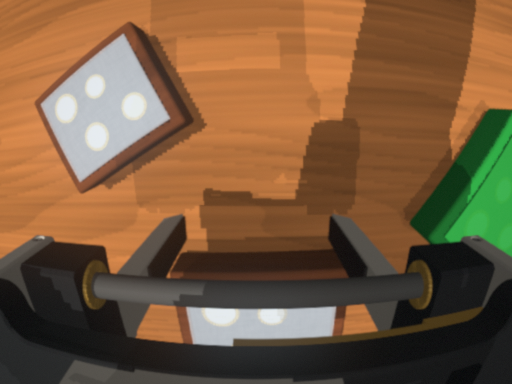

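The wrist view shows the fingers at (175,215) and (340,215), spanning the case's near face with free table under the tips. The small and green cases are clear. Descending and then approaching to contact.

```bash
python3 -m handwheel '[0,0,12,-0.4,0,0,10,-0.3,0,0,7,0,0,0,0,0]' >/dev/null
python3 st.py 0.447 0.104 0.019 -0.015
```

```text
t 2.95 tcp [0.4297 0.1046 0.0233] theta -0.012072320088682907 z [ 0.0084 -0.0064 -0.9999] F [-0.3138  0.8016 -0.7534]
tool shift mm [-17.2974  -0.3145   4.4259] spin deg 0.1677437026837045
```

```bash
python3 -m handwheel '[-3,0,3,0,-4,0,1,0,-4,0,0,0,-3,0,0,0,-2,0,0,0,-2,0,0,0,0,0,0,0]' 
python3 st.py 0.449 0.104 0.019 -0.015
```

```text
time: 3.65
tcp_pos: [0.4483, 0.1044, 0.0193]
tcp_rot: [[-1.0, 0.011, 0.004], [0.011, 1.0, -0.006], [-0.004, -0.006, -1.0]]
contact_force: [-0.4, -0.1, 0.6]
gripper_width: 1.001
t 3.65 tcp [0.4483 0.1044 0.0193] theta -0.011118935455333021 z [ 0.0043 -0.0064 -1.    ] F [-0.4405 -0.0638  0.59  ]
tool shift mm [-0.7217 -0.416   0.2629] spin deg 0.22236861842728042
```

Next, the first half of the arc.

```bash
python3 -m handwheel '[-3,0,0,0,-3,0.5,0,0.5,-4.4,1,0,0.95,-4.4,1,0,0.95,-4.4,1,0,0.95,-4.4,1,0,0.95,0,0,0,0]' 
python3 st.py
python3 - <<'E'
from h import *
import cv2
for n in("side","top"):
    cv2.imwrite(f"pics/{n}2.png",cv2.cvtColor(robot.camera(n),cv2.COLOR_RGB2BGR))
a=cv2.imread("pics/side2.png")[120:260,140:340];b=cv2.imread("pics/top2.png")[110:250,180:380]
cv2.imwrite("pics/c2a.png",cv2.resize(a,None,fx=4,fy=4,interpolation=cv2.INTER_CUBIC))
cv2.imwrite("pics/c2b.png",cv2.resize(b,None,fx=4,fy=4,interpolation=cv2.INTER_CUBIC))
E
```

```text
time: 4.35
tcp_pos: [0.4586, 0.1097, 0.0163]
tcp_rot: [[-0.996, 0.084, -0.033], [0.084, 0.996, -0.006], [0.032, -0.009, -0.999]]
contact_force: [0.6, 0.9, -0.1]
gripper_width: 1.0
t 4.35 tcp [0.4586 0.1097 0.0163] theta -0.0840285910672582 z [-0.0327 -0.0058 -0.9994] F [ 0.6398  0.8778 -0.0907]
```

View pics/c2b.png

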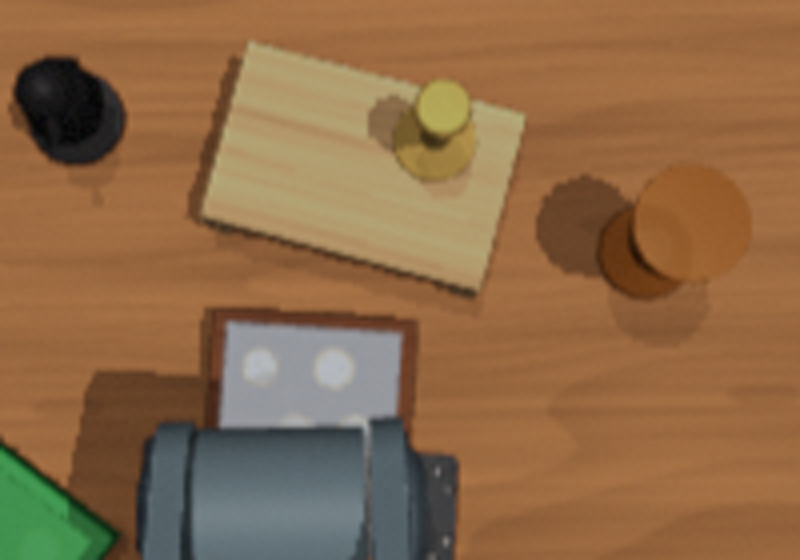

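View pics/c2a.png

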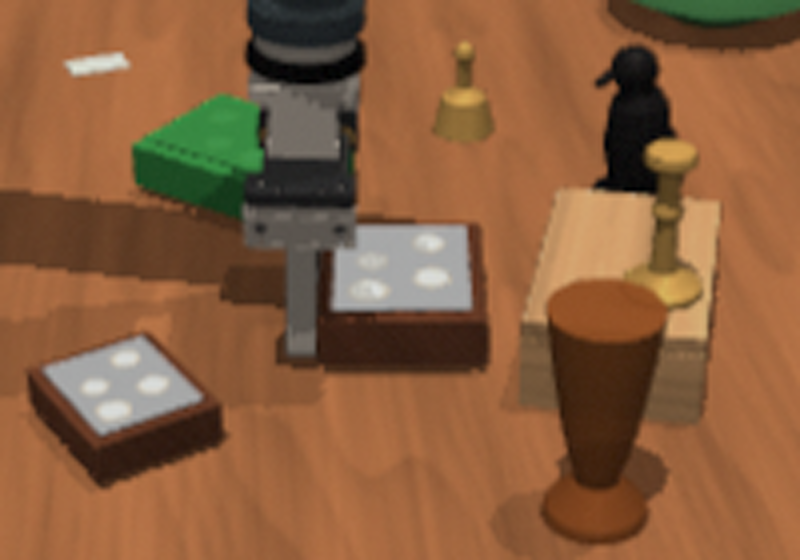

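The case moves with the fingers, but under load each row falls short and the tool is tilting: the tips lag by 0.033 rad. I'll back off and see how the tilt behaves.

```bash
python3 -m handwheel '[0,0,0,0]' >/dev/null;python3 st.py;  python3 -m handwheel '[10,0,0,0]'>/dev/null;python3 st.py;  python3 -m handwheel '[0,0,-5,0]'>/dev/null;python3 st.py;python3 -m handwheel '[0,0,-20,0]'>/dev/null;python3 st.py;python3 -m handwheel '[0,0,20,0]'>/dev/null;python3 st.py
```

```text
t 4.55 tcp [0.4589 0.1097 0.0163] theta -0.08443358726395588 z [-0.0314 -0.0055 -0.9995] F [-2.2915  0.6368  0.6625]
t 4.65 tcp [0.4501 0.1103 0.017 ] theta -0.08479600664223974 z [-0.0293 -0.0056 -0.9996] F [-0.0559  0.4624  0.1332]
t 4.75 tcp [0.4484 0.1104 0.0214] theta -0.08456417032275196 z [-0.0313 -0.0057 -0.9995] F [ 0.6064 -0.0808  0.099 ]
t 4.85 tcp [0.4473 0.1104 0.0404] theta -0.08462020730769089 z [-0.0346 -0.0058 -0.9994] F [-0.2078 -0.0247 -0.5695]
t 4.95 tcp [0.4515 0.1104 0.0251] theta -0.0842533974428171 z [-0.0229 -0.0059 -0.9997] F [0.9461 0.1338 0.2725]
```

```bash
for i in 1; do python3 -m handwheel '[0,0,-5,0,0,0,-5,0,0,0,-5,0,0,0,-5,0,0,0,0,0]' >/dev/null;python3 st.py;  python3 -m handwheel '[0,0,20,0]'>/dev/null;python3 st.py;  python3 -m handwheel '[0,0,0,0]'>/dev/null;python3 st.py;done; python3 -m handwheel '[20,0,0,0]'>/dev/null;python3 st.py; python3 -m handwheel '[0,0,0,0]'>/dev/null;python3 st.py;python3 -m handwheel '[-7,0,0,0,-7,0,0,0,0,0,0,0]'>/dev/null;python3 st.py
```

```text
t 5.45 tcp [0.4521 0.1104 0.0483] theta -0.08420165389270218 z [-0.0217 -0.006  -0.9997] F [ 0.205   0.1174 -0.0732]
t 5.55 tcp [0.4546 0.1104 0.0309] theta -0.08403792807537723 z [-0.0147 -0.006  -0.9999] F [ 0.9224  0.5728 -1.0669]
t 5.65 tcp [0.4527 0.1103 0.0293] theta -0.08412344616725656 z [-0.0189 -0.006  -0.9998] F [-0.5479 -0.6056 -0.686 ]
t 5.75 tcp [0.435  0.1118 0.0309] theta -0.08473747027723146 z [-0.016  -0.0061 -0.9999] F [-0.8656  0.7524  0.1334]
t 5.85 tcp [0.4329 0.112  0.0304] theta -0.08419688267178387 z [-0.0188 -0.0061 -0.9998] F [ 0.5178 -0.263  -0.1625]
t 6.15 tcp [0.4511 0.1105 0.0322] theta -0.08431043810091322 z [-0.0139 -0.0061 -0.9999] F [ 0.8085 -0.7802  0.5389]
```

```bash
python3 -m handwheel '[20,0,0,0,0,0,-5,0,0,0,-5,0,0,0,-5,0,0,0,-5,0,0,0,0,0,0,0,25,0,0,0,0,0]' >/dev/null;python3 st.py;  python3 -m handwheel '[0,0,-5,0,0,0,-5,0,0,0,-5,0,0,0,-5,0,0,0,0,0,0,0,25,0,0,0,0,0]'>/dev/null;python3 st.py;  python3 -m handwheel '[0,0,-5,0,0,0,-5,0,0,0,-5,0,0,0,-5,0,0,0,0,0,0,0,25,0,0,0,0,0]'>/dev/null;python3 st.py
```

```text
t 6.95 tcp [0.438  0.1116 0.032 ] theta -0.08548485237368518 z [-0.0056 -0.0062 -1.    ] F [-0.0142 -0.4991 -0.8793]
t 7.65 tcp [0.4415 0.1117 0.033 ] theta -0.08514405467281484 z [ 0.0022 -0.0062 -1.    ] F [-0.7252 -0.326  -0.5351]
t 8.35 tcp [0.4449 0.1118 0.0342] theta -0.08480733918638059 z [ 0.0099 -0.0062 -0.9999] F [-0.5172  0.3134 -0.6826]
```

The tilt is recoverable with slow lifts and fast drops. Two more cycles will leave the tips slightly leading, so contact stays low.

```bash
python3 -m handwheel '[10,0,-5,0,0,0,-5,0,0,0,-5,0,0,0,-5,0,0,0,0,0,0,0,25,0,0,0,0,0]' >/dev/null;python3 st.py;  python3 -m handwheel '[0,0,-5,0,0,0,-5,0,0,0,-5,0,0,0,-5,0,0,0,0,0,0,0,30,0,0,0,5,0,0,0,0,0]'>/dev/null;python3 st.py 0.457 0.110 0.019 -0.085
```

```text
t 9.05 tcp [0.4388 0.1126 0.0343] theta -0.0848968883671029 z [ 0.0169 -0.0062 -0.9998] F [ 0.1272 -0.7038 -0.1096]
t 9.85 tcp [0.4434 0.1127 0.0259] theta -0.08461676458143962 z [ 0.0258 -0.0061 -0.9996] F [ 0.307   0.0612 -0.7883]
tool shift mm [-13.5954  -1.4777   7.2727] spin deg 0.021957772043439943
```

```bash
python3 -m handwheel '[-5,-1,4,0,-5,0,2,0,-10,1,0,0.9,-10,2.1,0,1.9,-10,2.1,0,1.9]' >/dev/null;python3 st.py
```

```text
t 10.35 tcp [0.4818 0.1132 0.0209] theta -0.17059011104557242 z [ 0.0132 -0.0054 -0.9999] F [-9.4104  1.9538  8.2556]
```

```bash
cat > pic.py <<'E'
from h import *
import cv2,sys
k=sys.argv[1]
for n in("side","top"):
    cv2.imwrite(f"pics/{n}{k}.png",cv2.cvtColor(robot.camera(n),cv2.COLOR_RGB2BGR))
a=cv2.imread(f"pics/side{k}.png")[120:260,190:340];b=cv2.imread(f"pics/top{k}.png")[110:250,180:330]
cv2.imwrite(f"pics/c{k}.png",cv2.resize(np.hstack([a,b]),None,fx=2.66,fy=4,interpolation=cv2.INTER_CUBIC) if 0 else np.vstack([]) if 0 else cv2.resize(np.hstack([a,b]),None,fx=2.6,fy=2.6,interpolation=cv2.INTER_CUBIC))
E
python3 pic.py 3; python3 st.py
```

```text
t 10.45 tcp [0.4842 0.113  0.0213] theta -0.1698083084047137 z [ 0.0195 -0.0057 -0.9998] F [-1.8021  0.5957  0.9313]
```

View pics/c3.png

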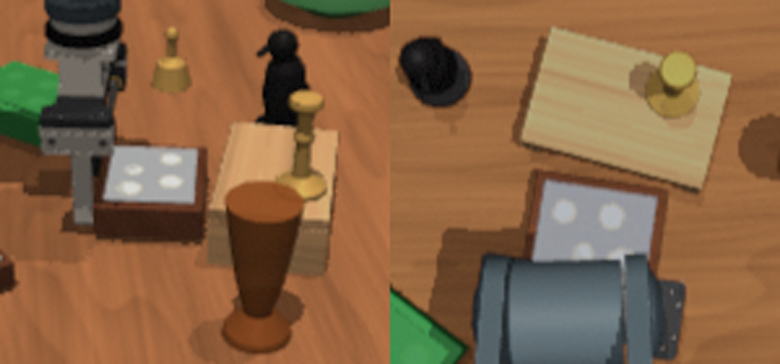

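```bash
cat > fr.py <<'E'
from h import *
import sys
a=[float(x) for x in sys.argv[1:5]]
c=robot.get_calibration("top")
P=[ray(c,(a[i],a[i+1]),.044)[:2] for i in(0,2)]
d=P[0]-P[1];th=np.arctan2(-d[0],d[1]);ex=np.array([np.cos(th),np.sin(th)])
C=(P[0]+P[1])/2-.055*ex
R=np.array([.666,.068]);t=-.287;r=np.array([[np.cos(t),np.sin(t)],[-np.sin(t),np.cos(t)]])@(C-R)
np.set_printoptions(precision=4,suppress=True)
s=robot.observe();Q=s["tcp_rot"];tt=np.arctan2(-Q[1,0],-Q[0,0]);
print("width",np.linalg.norm(d),"theta",th,"C",C,"riser-frame",r,"rel",th-t)
C2=s["tcp_pos"][:2]+.063*np.array([np.cos(tt),np.sin(tt)]);print("from tcp",C2,np.array([[np.cos(t),np.sin(t)],[-np.sin(t),np.cos(t)]])@(C2-R),tt-t)
E
python3 fr.py 237.7 176.2 286.2 183.8
```

```text
width 0.12379693639595798 theta -0.1787859041396545 C [0.542  0.1012] riser-frame [-0.1283 -0.0033] rel 0.10821409586034547
from tcp [0.5463 0.1023] [-0.1245 -0.001 ] 0.11719169159528628
```

The case is tracking well: y' is about -2 mm and it is 0.11 rad from square. I'll finish the turn and then go straight.

```bash
python3 -m handwheel '[-10,2.2,0,2,-10,2.4,0,2.2,-10,2.4,0,2.2]' >/dev/null;python3 st.py;python3 pic.py 4;python3 st.py
```

```text
t 10.75 tcp [0.5095 0.115  0.0205] theta -0.2838972367230484 z [ 0.0021 -0.0038 -1.    ] F [-9.9126  1.809   7.1096]
t 10.85 tcp [0.512  0.1146 0.0209] theta -0.2832738589055999 z [ 0.0083 -0.0044 -1.    ] F [-1.5672  1.5819  1.2578]
```

View pics/c4.png

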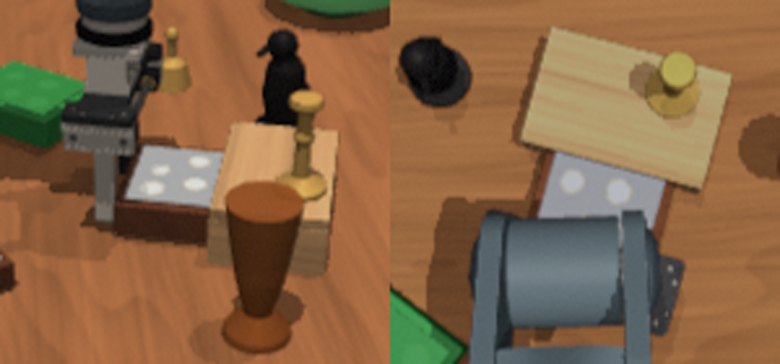

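```bash
python3 - <<'E'
from h import *
c=robot.get_calibration("top");t=-.287
M=np.array([[np.cos(t),np.sin(t)],[-np.sin(t),np.cos(t)]])
for n,u,v,z in[("L",545,150,.044),("R",668,185,.044),("L2",536,215,.044),("R2",660,230,.044),("rL",522,143,.064),("rR",702,188,.064)]:
    p=ray(c,((u-390)/2.6+180,v/2.6+110),z)[:2];print(n,p.round(4),(M@(p-[.666,.068])).round(4))
s=robot.observe();C2=s["tcp_pos"][:2]+.063*np.array([np.cos(-.283),np.sin(-.283)]);print(M@(C2-[.666,.068]))
E
python3 - <<'E'
import cv2
b=cv2.imread("pics/top4.png")[140:210,220:310];cv2.imwrite("pics/c4b.png",cv2.resize(b,None,fx=8,fy=8,interpolation=cv2.INTER_CUBIC))
E
```

```text
L [0.6286 0.1471] [-0.0582  0.0653]
R [0.5918 0.0285] [-0.06   -0.0589]
L2 [0.5655 0.1569] [-0.1216  0.0568]
R2 [0.5483 0.0373] [-0.1042 -0.0628]
rL [0.6332 0.1674] [-0.0596  0.086 ]
rR [ 0.5863 -0.0025] [-0.0565 -0.0902]
[-0.09791746  0.0013172 ]
```

View pics/c4b.png

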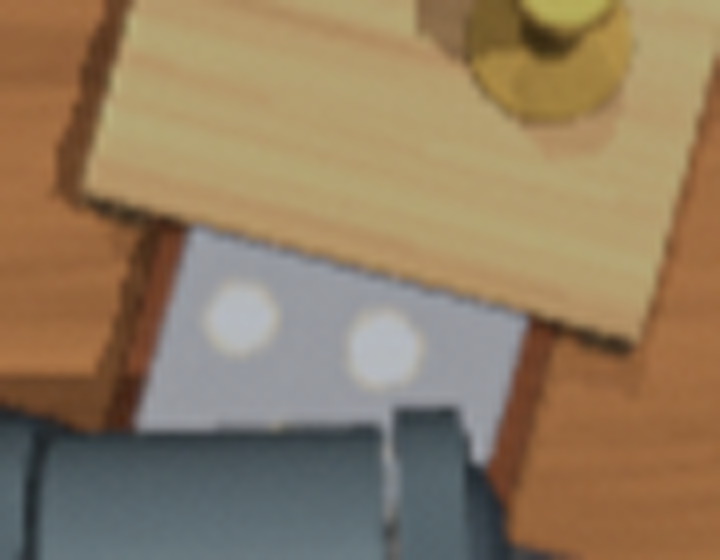

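In the crop the gaps between case and riser edges are 82 px on the left and 80 px on the right, so it is centred within about 1 mm and parallel. Pushing straight.

```bash
python3 -m handwheel '[-10,0,0,0,-10,0,0,0,-10,0,0,0,-10,0,0,0]' >/dev/null;python3 st.py;python3 -m handwheel '[0,0,0,0]' >/dev/null;python3 st.py; python3 pic.py 5
```

```text
t 11.25 tcp [0.5427 0.1057 0.0201] theta -0.2791718328964478 z [-0.0131 -0.0009 -0.9999] F [-9.7327  2.9673  9.4013]
t 11.35 tcp [0.5437 0.1054 0.0205] theta -0.278702103835819 z [-0.0114 -0.0011 -0.9999] F [ 0.1049 -0.6624 -0.4222]
```

View pics/c5.png

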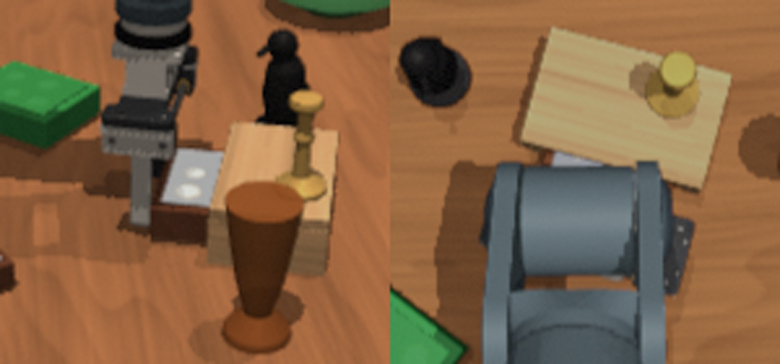

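The case is straight and partly in, with about 55 mm to go. I'll back off and restore the tilt before the final push.

```bash
python3 -m handwheel '[20,0,0,0,0,0,-5,0,0,0,-5,0,0,0,-5,0,0,0,-5,0,0,0,0,0,0,0,25,0,0,0,0,0]' >/dev/null;python3 st.py;  python3 -m handwheel '[0,0,-5,0,0,0,-5,0,0,0,-5,0,0,0,-5,0,0,0,0,0,0,0,25,0,0,0,0,0]'>/dev/null;python3 -m handwheel '[0,0,-5,0,0,0,-5,0,0,0,-5,0,0,0,-5,0,0,0,0,0,0,0,25,0,0,0,0,0]'>/dev/null;python3 st.py; python3 -m handwheel '[0,0,-5,0,0,0,-5,0,0,0,-5,0,0,0,-5,0,0,0,0,0,0,0,25,0,0,0,0,0]'>/dev/null;python3 st.py 0.5437 0.1054 0.019 -0.287
```

```text
t 12.25 tcp [0.5295 0.1099 0.02  ] theta -0.2782391745301254 z [ 0.0012 -0.0022 -1.    ] F [-0.3385  0.1963 -0.0533]
t 13.65 tcp [0.5365 0.11   0.023 ] theta -0.27778906802864545 z [ 0.0169 -0.0023 -0.9999] F [-1.0337  0.2119 -0.5059]
t 14.35 tcp [0.5399 0.1102 0.0245] theta -0.27761413932591045 z [ 0.0245 -0.0023 -0.9997] F [-0.9926 -0.2764 -1.1071]
tool shift mm [-4.838  -3.5772  5.6009] spin deg 0.537770203723144
```

```bash
python3 -m handwheel '[5,-3.5,4,0.5,0,0,1,0,-8,0,0,0,-10,0,0,0,-10,0,0,0,-10,0,0,0]' >/dev/null;python3 st.py 0.596 0.0887 0.02 -0.287
```

```text
t 14.95 tcp [0.5688 0.0978 0.0208] theta -0.28693006648488995 z [ 0.0147 -0.0002 -0.9999] F [-6.0592  2.0049  3.871 ]
tool shift mm [-28.6849  -1.0427   1.1751] spin deg 0.004006895262319217
```

```bash
python3 -m handwheel '[-10,0,0,0,-10,0,0,0]' >/dev/null;python3 st.py 0.596 0.0887 0.02 -0.287;python3 pic.py 6;python3 st.py 0.596 0.0887 0.02 -0.287
```

```text
t 15.15 tcp [0.587  0.0925 0.0208] theta -0.2873941939123689 z [ 0.0061  0.0018 -1.    ] F [-7.8345  1.9266  4.8818]
tool shift mm [-9.7467 -1.1188  0.8965] spin deg -0.022585647488490384
t 15.25 tcp [0.5892 0.0918 0.0212] theta -0.287674978569604 z [ 0.0118  0.0006 -0.9999] F [-0.3864 -0.2486  0.6012]
tool shift mm [-7.4232 -1.0361  1.2985] spin deg -0.038673423300087814
```

View pics/c6.png

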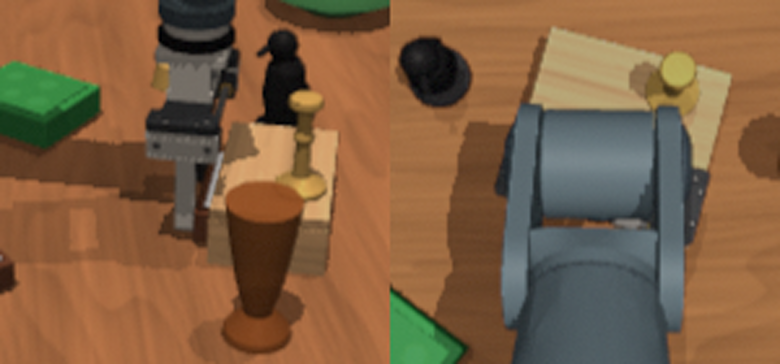

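Everything else is still in place and there are about 7 mm left. Finishing row by row while watching the force.

```bash
python3 -m handwheel '[-5,0,0,0]' >/dev/null;python3 st.py; python3 -m handwheel '[-4,0,0,0]' >/dev/null;python3 st.py;python3 -m handwheel '[-4,0,0,0]' >/dev/null;python3 st.py 0.596 0.0887 0.02 -0.287
```

```text
t 15.35 tcp [0.5926 0.0908 0.021 ] theta -0.2877019176508534 z [ 0.007   0.0015 -1.    ] F [-5.2597  2.2329  2.7818]
t 15.45 tcp [0.5955 0.0899 0.021 ] theta -0.2877368432357115 z [ 0.0033  0.0022 -1.    ] F [-10.2342   2.8333   8.6542]
t 15.55 tcp [0.5965 0.0896 0.021 ] theta -0.2875866651687594 z [-0.0058  0.0038 -1.    ] F [-20.3926   3.8269  18.2521]
tool shift mm [ 0.2112 -1.0283  1.0022] spin deg -0.03361343815724594
```

The force jumped to 20 N at the predicted home position and motion stopped. I'll back off and look.

```bash
python3 -m handwheel '[5,0,0,0,15,0,0,0,30,0,0,0,30,0,0,0,20,0,-10,0,0,0,0,0]' >/dev/null;python3 st.py;python3 - <<'E'
from h import *
import cv2
for n in("side","top","wrist"):
    cv2.imwrite(f"pics/{n}7.png",cv2.cvtColor(robot.camera(n),cv2.COLOR_RGB2BGR))
a=cv2.imread("pics/side7.png")[140:240,220:340];b=cv2.imread("pics/top7.png")[120:220,220:340]
cv2.imwrite("pics/c7.png",cv2.resize(np.vstack([a,b]),None,fx=3,fy=3,interpolation=cv2.INTER_CUBIC))
cv2.imwrite("pics/c7t.png",cv2.resize(b,None,fx=6.5,fy=6,interpolation=cv2.INTER_CUBIC))
E
```

```text
t 16.15 tcp [0.504  0.1173 0.0336] theta -0.28823197293272024 z [ 0.0096  0.0018 -1.    ] F [-0.1886 -0.9642  1.4313]
```

View pics/c7.png

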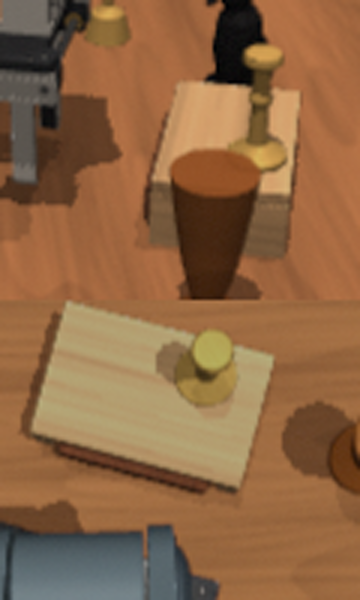

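View pics/wrist7.png

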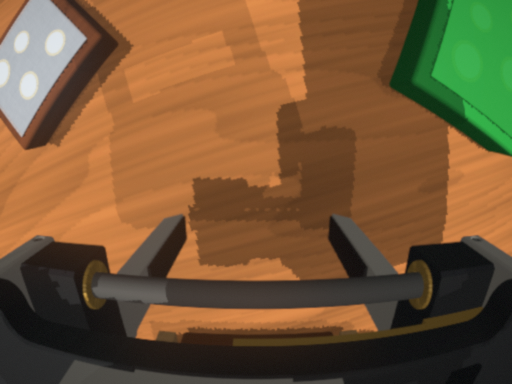

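Run:
```python
import cv2
b=cv2.imread("pics/top7.png")[150:190,225:305];cv2.imwrite("pics/c7u.png",cv2.resize(b,None,fx=10,fy=10,interpolation=cv2.INTER_CUBIC))
```

```text
(no output)
```

View pics/c7u.png

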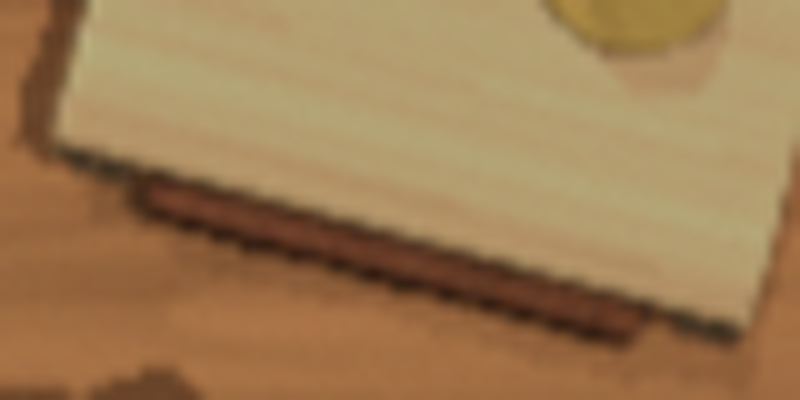

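Run:
```python
from h import *
c=robot.get_calibration("top");t=-.287
M=np.array([[np.cos(t),np.sin(t)],[-np.sin(t),np.cos(t)]])
for n,u,v,z in[("L",140,202,.044),("R",630,335,.044),("rL",58,145,.064),("rR",745,325,.064)]:
    p=ray(c,((u+.5)/10-.5+225,(v+.5)/10-.5+150),z)[:2];print(n,(M@(p-[.666,.068])).round(4))
import cv2
im=cv2.imread("pics/top7.png");b=im[155:190,235:295].astype(int)
# reddish-dark case mask: subpixel bottom edge per column via brightness along column
for u in range(240,287,5):
    col=im[150:192,u].astype(int); print(u,[int(x) for x in col[:,2]][10:40])
```

```text
L [-0.064   0.0665]
R [-0.0642 -0.0617]
rL [-0.0576  0.0877]
rR [-0.0565 -0.0878]
240 [180, 179, 179, 180, 180, 178, 147, 75, 81, 98, 84, 64, 111, 147, 156, 152, 147, 146, 143, 144, 151, 156, 158, 159, 162, 164, 146, 112, 106, 106]
245 [180, 180, 181, 178, 178, 180, 180, 158, 95, 82, 108, 103, 68, 96, 133, 135, 136, 143, 148, 156, 163, 165, 168, 164, 160, 161, 165, 168, 163, 144]
250 [180, 179, 180, 179, 178, 180, 180, 180, 167, 127, 91, 100, 105, 84, 56, 100, 131, 136, 145, 156, 163, 168, 171, 170, 162, 161, 163, 166, 165, 159]
255 [179, 179, 180, 179, 180, 179, 179, 178, 180, 179, 150, 88, 96, 106, 91, 62, 106, 139, 140, 149, 162, 168, 171, 169, 164, 160, 162, 165, 164, 158]
260 [180, 179, 181, 180, 179, 180, 179, 177, 177, 179, 180, 159, 97, 79, 103, 102, 74, 83, 125, 141, 154, 166, 169, 167, 164, 162, 162, 165, 164, 157]
265 [180, 179, 180, 180, 179, 179, 179, 180, 178, 178, 179, 180, 171, 135, 91, 102, 108, 84, 54, 108, 145, 151, 159, 165, 165, 162, 163, 163, 163, 159]
270 [179, 180, 179, 179, 180, 180, 179, 180, 179, 180, 178, 178, 180, 179, 150, 88, 93, 99, 89, 59, 108, 148, 150, 155, 162, 164, 165, 163, 162, 157]
275 [179, 180, 180, 179, 180, 179, 180, 179, 179, 180, 180, 179, 179, 180, 181, 160, 98, 76, 99, 98, 72, 89, 133, 147, 151, 161, 164, 162, 161, 157]
280 [179, 180, 180, 179, 180, 180, 181, 180, 180, 179, 179, 180, 179, 179, 177, 179, 174, 144, 95, 101, 103, 82, 60, 111, 144, 147, 153, 160, 159, 157]
285 [180, 180, 180, 181, 179, 179, 179, 180, 180, 179, 180, 180, 180, 180, 179, 177, 176, 179, 152, 90, 95, 98, 89, 63, 105, 145, 147, 151, 160, 156]
```

```bash
python3 -m handwheel '[0,0,-20,0,0,0,-30,0,0,0,-30,0,0,0,0,0]' >/dev/null;python3 st.py
python3 - <<'E'
from h import *
import cv2
im=cv2.cvtColor(robot.camera("top"),cv2.COLOR_RGB2BGR);cv2.imwrite("pics/top8.png",im)
a=cv2.imread("pics/top0.png")
for n,(u,v,w) in dict(bell=(146,183,16),bird=(197,137,22),vase=(348,170,28),candle=(289,143,14)).items():
    s=np.s_[v-w:v+w,u-w:u+w];print(n,np.abs(a[s].astype(int)-im[s]).mean(), cv2.phaseCorrelate(a[s][...,1].astype(np.float32),im[s][...,1].astype(np.float32))[0])
robot.job_done()
E
```

```text
t 16.7 tcp [0.5096 0.1145 0.1149] theta -0.292074149809303 z [ 0.0108  0.0011 -0.9999] F [ 0.8204 -0.2475 -0.2074]
bell 4.673828125 (0.11336799321381363, -0.04158575098844963)
bird 4.2332988980716255 (0.5651775116712727, 0.5397915429708213)
vase 4.466943027210885 (-0.020446097783487716, 0.00144557736933848)
candle 5.1892006802721085 (0.0012926873617793433, 0.03228731819954156)
the job is handed in; nothing more can be done
```

The watch case is in under the riser and home against the stop strip. I pushed it the whole way with the two open fingertips on its near face, turning it square along an arc and then straight in. I handed the job in at about 16.7 s.

**Final position:**
- **Depth:** the push force rose to about 20 N and motion stopped at the predicted home position. The top camera then showed the case's near face 7 mm out in front of the riser. Home is 8 mm, and the measurement is good to about 2 mm.
- **Square and centred:** the two ends of the near face agreed to within 0.2 mm along the riser. The case sits about 2 mm off centre in a slot with 9 mm of play each side.
- **Other objects:** the before/after comparison of the top view showed the vase, bell and candlestick within about 0.1 px of where they were.

**Checks that were less clean:**
- **Bird:** the same comparison read 0.6 px (about 1.5 mm) for the bird. The arm's moves kept clear of it and it looked the same in the pictures, so I took this as noise on its dark surface; I did not check further.
- **Tool tilt:** early in the push the tool tilted by about 2° under load, which moved contact up towards the case's top edge. I backed off and corrected it, and corrected it again before the final push. I saw no sign of the case tipping.
- **Upward force:** during pushes the wrist also read an upward force almost as large as the push, up to 18 N at the end. I put this down to friction at the fingers but did not confirm it.

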